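# Open the child-proof first-aid box in the teaching kitchen

### The arm

A 6-joint arm with a two-finger parallel gripper is mounted at the origin on the work surface. World frame = base frame: x ahead of the robot, y to its left, z up, the work surface at z = 0. Lengths are in mm, angles in rad, forces in N, time in s.
With the tool pointing down it reaches from about 325 to 1000 mm from the base axis. Payload 5.1 kg.
Tool frame: the origin (TCP) lies midway between the tips of the shut fingers; the grasp point (between the pads) lies 19 mm behind it; z points along the fingers, y is the line along which they close (so a half turn about z gives the same grasp; the last joint's range is limited). The gripper opens to 85 mm and grips with 20 to 120 N. Pads are 22 mm wide; open, the fingers measure 114 mm over their backs; the gripper's body (76 mm by 85 mm) begins 54 mm behind the grasp point. The pads swing forward as they close: fully open they stand 13 mm farther back than shut.
Start: joints at [1.205, 0.124, 1.65, -0, 1.367, -0.083], TCP at [181.401, 624.162, 231.322] pointing down, gripper open.
Joint ranges: [-2.61, 2.61], [-1.02, 2.33], [0.03, 2.71], [-1.35, 4.49], [0.32, 2.68], [-2.91, 2.91]. Speed limits (rad/s): [2.57, 2.57, 3.14, 3.14, 3.14, 3.14].

### API

Orientations are given as [roll, pitch, yaw] about the fixed x, y, z axes, in that order (R = Rz(yaw) Ry(pitch) Rx(roll)).
In Python, from plant import env, get_image, ticket gives the robot as it stands. The module is installed in compiled form; this text tells all that it offers.
- The arm moves only by the tool jog_arm, never from a script. Its argument "deltas" is one flat list of numbers, 7 for each row, row after row: the shift along the tool's x, y, z in mm, then the turn, a rotation vector about the tool's x, y, z in rad, then the finger opening in mm, from 0 to 85.4. A call has exactly 10 rows; each row shifts and turns the commanded pose from where the row before left it, along the tool's axes as they then stand; what a row does not reach is not made up. A row lasts 1/8 s, in which the tool goes at most 62.5 mm and 10.7 degrees, less where a joint would pass 70% of its speed; a pose out of reach is approached as far as the arm can. A call with a gripper value outside its range is refused whole. The fingers move at their own pace and stop on an object; "newtons" is the grip in N (left out, the last holds). Time passes only in rows, so rows that do not move let the fingers close, or fill a call up. It gives the time, the measured TCP pose, the force, the opening and the grip force at its end, in the units of the state.
- env.read_state(): the state, without advancing time (a new reading comes with each control period).
- get_image(name): name is "scene" or "top"; returns a dict with "color" (420x560x3 uint8, red, green, blue), "fx", "fy", "cx", "cy" (pixels), "dist" ([k1, k2, p1, p2, k3] as OpenCV has them; the pictures are not rectified), "R" (3x3) and "t" (3): a world point X has camera coordinates R X + t. Camera axes: x right, y down, z forward; pixel columns grow to the right and rows downward; lengths in mm; the calibration is good to about 2 mm. A picture is of the moment at which its call begins. There is no depth.
- ticket.finish_job(): hands the job in; it is judged then, once.
The state is a dict: "time_s": time; "qpos": joint angles; "joint_vel": joint speeds; "tau": joint torques, N m; "position": TCP position; "tcp_rot": TCP orientation; "ft_force": force on the tool from outside, world axes, zero at the start; "torque": the same for the moment, N m; "gripper_width": finger opening in mm; "grip_force": force on a finger pad.
Only numpy, scipy, OpenCV 4.12 (cv2) and the standard library are available. Lean on these libraries where they do the work, as an engineer would, in place of code of your own. Each camera call takes 0.05 s, during which the arm holds its last target. There are 200 camera calls.

### The job

Open the white first-aid box with the green cross: slide its red bolt to unlatch it, lift the lid slightly by its handle until it is ajar, and only then press down the yellow thumb tab of the second catch that comes into view from under the lid's peak. Then raise the lid until it stands about half open or more and let go of it. Leave the blue box shut and latched.

Things in the scene. Friction and masses are not known exactly. Their poses are not given: they have to be found in the camera images.
- kit: White first-aid box, green cross on lid, fixed; 125 mm deep (x), 220 wide (y), lid top at z 140. Origin: centre of its underside, on the table; its +x points out of its front (bolt and catch side, roughly away from the robot), +z up. Offsets in these entries: this frame, mm, box shut. Lid hinge line: parallel to y through x -62.5, z 30.
- kit_handle (a point): Lid handle: round black bar 12 mm thick along the box's x, 48 mm clear between its end posts, axis 35 mm above the lid top. Point: centre of the bar, at (17.5, 0, 175); turns with the lid about the hinge line. The bar may pivot between finger pads.
- kit_knob (a point): Red knob of the primary bolt: upright post 12 x 12 mm standing in front of the lid wall. Point: centre of its top, at (94.5, -85, 108) when shut; its foot is at z 53. Nothing stands on its -y side.
- kit_tab (a point): Yellow thumb tab of the second catch, 30 (x) by 26 mm (y). Point: centre of its top, at (90.5, 30, 128). Lid shut: hidden under the lid's peak (x 62 to 107, y -12 to 55, top z 140). Lid ajar 0.26: the peak's front edge is drawn back to x 73, its top at z 180. Steel bracket beside it: x 97 to 104, y -8 to 8, up to z 120.
- kit_latch (a joint): Red bolt of the white box, m: 0 shut, slides along the box's +y to 0.034 at its stop; the lid is unlatched from 0.024. Needs about 3 N and stays where it is left.
- kit_lid (a joint): White box's lid, rad: 0 shut, grows as the front edge rises, 1.3 at its stop. Stiff hinge, stays where left; lifting at the handle takes about 8 N. With the bolt open the second catch still stops it at about 0.29; 0.22 to there is ajar with the tab uncovered, 0.26 is a good value.
- kit_catch (a joint): Second catch, rad: 0 engaged, grows as the yellow tab is pressed straight down, 0.5 at its stop (tab about 14 mm lower); the lid is free from 0.33 (tab 10 mm lower). Pivots about a line along the box's x through y 0, z 115. Needs about 3 N on the tab; stays where left.
- sharps: Blue box with a white disc on its lid, a bystander of the same build and size, fixed to the table; same frame as the white box.
- sharps_latch (a joint): Red bolt of the blue box, m: 0 shut, leave it shut.

How it is judged:
By the outcome, as a careful person would: the job done as asked, in the order asked, and still so for the second after the job is handed in, with the robot touching nothing.
It also fails if it takes over 58 s, if anything falls off the work surface, if the arm or the gripper's body presses on something with over 40 N, if the wrist force passes 120 N, or if a joint passes its speed limit or range.

## Working session

There is one attempt and no reset: what is moved stays moved. The work goes in short steps, Python scripts to look and compute and a tool call to move; the robot and the scene stay as the last step left them, time stands still between calls to the robot, and variables do not carry over. Pictures are saved under pics/ and viewed, at most 12 in all, crops included, and the job is handed in when it is done.

Besides the shell and the picture viewer there is one more tool, called after "Request:" as name(argument=value, ...) on one line, values as JSON. jog_arm: Moves the arm, as the interface text tells. Its arguments: {"type":"object","properties":{"deltas":{"type":"array"},"newtons":{"type":"number"}},"required":["deltas"]}

```bash
mkdir -p pics; python3 - <<'E'
from plant import env,get_image
import cv2
s=env.read_state();print({k:s[k] for k in('time_s','position','tcp_rot','gripper_width','ft_force')})
for n in('scene','top'):
    d=get_image(n);cv2.imwrite(f'pics/{n}0.png',d['color'][:,:,::-1]);print(n,d['fx'],d['dist'],d['R'],d['t'])
E
```

```text
{'time_s': 0.0, 'position': array([181.20284418, 623.57806082, 230.03014164]), 'tcp_rot': array([-3.13945255e+00, -1.85511163e-04,  2.85876665e+00]), 'gripper_width': 85.71614336273781, 'ft_force': array([-0.43016965,  0.65243745, -0.18064873])}
scene 401.1536690646309 [-0.04449216  0.          0.          0.          0.        ] [[ 0.55825555  0.82963813  0.00716318]
 [ 0.67990734 -0.45252109 -0.57701878]
 [-0.47547529  0.32699423 -0.81669947]] [-299.42275745 -294.94279739 1190.59212705]
top 472.97751437357886 [-0.02840457  0.          0.          0.          0.        ] [[ 0.02681537 -0.99959829 -0.00917593]
 [-0.98321635 -0.02471658 -0.18076143]
 [ 0.18046202  0.0138691  -0.98348417]] [-17.17014733 563.20077746 862.52053987]
```

View pics/scene0.png

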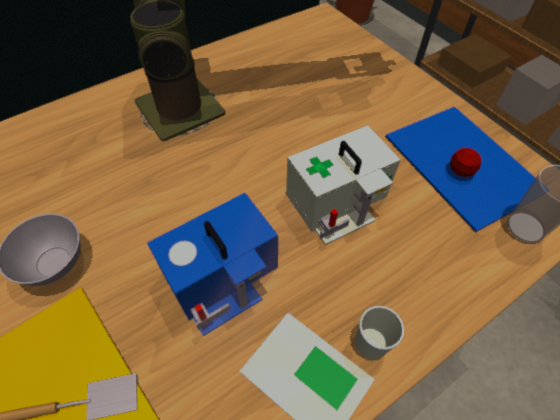

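View pics/top0.png

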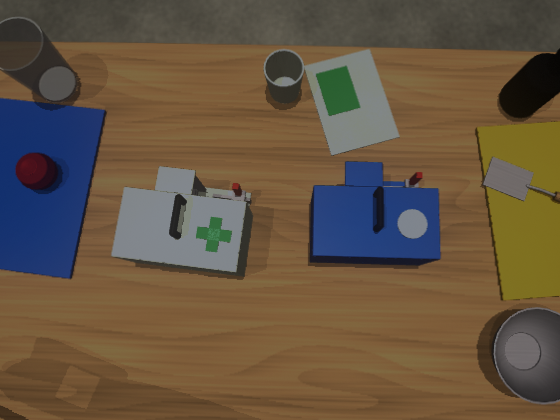

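Top view: white box lid corners ≈(122,189),(247,197),(239,271),(113,259), peak at (176,180), red knob at (237,187), handle bar (178,216). The scene view agrees: knob top (333,212), handle (350,156). The blue box is to the right.

```bash
cat > h.py <<'E'
from plant import env,get_image
import numpy as np,cv2
def ray(d,p):
    K=np.array([[d['fx'],0,d['cx']],[0,d['fy'],d['cy']],[0,0,1]])
    u=cv2.undistortPoints(np.array([[p]],float),K,np.array(d['dist'])).ravel()
    R=np.array(d['R']);return -R.T@np.array(d['t']),R.T@np.array([*u,1])
def onz(d,p,z):
    c,v=ray(d,p);return c+v*(z-c[2])/v[2]
def tri(d1,p1,d2,p2):
    (a,u),(b,v)=ray(d1,p1),ray(d2,p2)
    s=np.linalg.lstsq(np.c_[u,-v],b-a,rcond=None)[0];P,Q=a+u*s[0],b+v*s[1]
    return (P+Q)/2,np.linalg.norm(P-Q)
def proj(d,X):
    K=np.array([[d['fx'],0,d['cx']],[0,d['fy'],d['cy']],[0,0,1]])
    R=np.array(d['R']);return cv2.projectPoints(np.array(X,float).reshape(-1,3),cv2.Rodrigues(R)[0],np.array(d['t'],float),K,np.array(d['dist']))[0].reshape(-1,2)
E
python3 - <<'E'
from h import *
T=get_image('top');S=get_image('scene')
def blob(d,cond,box):
    x0,y0,x1,y1=box;im=d['color'].astype(int)
    m=cond(im[...,0],im[...,1],im[...,2]);k=np.zeros_like(m);k[y0:y1,x0:x1]=1;return m&k
red=lambda r,g,b:(r>80)&(g<50)&(b<50)
grn=lambda r,g,b:(g>r+30)&(g>b+10)
blk=lambda r,g,b:(r<50)&(g<50)&(b<50)
for nm,c,tb,sb in(('red',red,(225,175,250,205),(320,200,345,235)),('green',grn,(190,205,240,260),(300,150,335,182)),('blk',blk,(165,190,190,242),(335,138,364,175))):
    for n,d,bx in(('T',T,tb),('S',S,sb)):
        ys,xs=np.nonzero(blob(d,c,bx));print(nm,n,len(xs),xs.mean(),ys.mean(),xs.min(),xs.max(),ys.min(),ys.max(),cv2.minAreaRect(np.c_[xs,ys].astype(np.float32)))
im=T['color'].astype(int)
m=(im.min(2)>95).astype(np.uint8);m[:,:100]=0;m[:,260:]=0;m[:150]=0;m[290:]=0
n,l,st,_=cv2.connectedComponentsWithStats(m);i=1+st[1:,4].argmax()
c=max(cv2.findContours((l==i).astype(np.uint8),0,2)[0],key=cv2.contourArea)
print(cv2.approxPolyDP(c,4,True)[:,0].tolist())
P=[onz(T,p,140) for p in[(122,189),(247,197),(239,271),(113,259)]];print(np.round(P,1))
E
python3 - <<'E'
import cv2,numpy as np
a=cv2.imread('pics/top0.png')[150:290,95:265];cv2.imwrite('pics/c1.png',cv2.resize(np.clip(a*1.3,0,255).astype('uint8'),None,fx=4,fy=4,interpolation=2)[:600])
E
```

```text
red T 34 235.1764705882353 185.5 232 238 183 188 ((235.0, 185.5), (5.0, 6.0), 90.0)
red S 47 333.6808510638298 214.74468085106383 329 337 209 227 ((332.9189147949219, 217.98648071289062), (6.411561012268066, 18.412687301635742), 9.462321281433105)
green T 667 213.33583208395802 233.97151424287856 196 231 217 251 ((213.40541076660156, 234.0675811767578), (30.57312774658203, 32.20059585571289), 54.46232223510742)
green S 336 319.63392857142856 166.57440476190476 306 333 156 177 ((319.5, 166.5), (25.63398551940918, 18.888198852539062), 12.994616508483887)
blk T 348 176.17816091954023 215.81896551724137 169 186 194 238 ((177.58555603027344, 216.01510620117188), (11.701545715332031, 43.851829528808594), 10.007979393005371)
blk S 202 350.2227722772277 155.59405940594058 339 360 142 173 ((349.74591064453125, 157.2950897216797), (33.417625427246094, 12.291540145874023), 50.194427490234375)
[[124, 187], [111, 255], [235, 271], [244, 191], [235, 197], [231, 190], [205, 187], [205, 197], [191, 195], [194, 170], [160, 166], [154, 190]]
[[583.9 290.  140. ]
 [574.8  67.8 140. ]
 [445.4  76.  140. ]
 [459.9 294.5 140. ]]
```

View pics/c1.png

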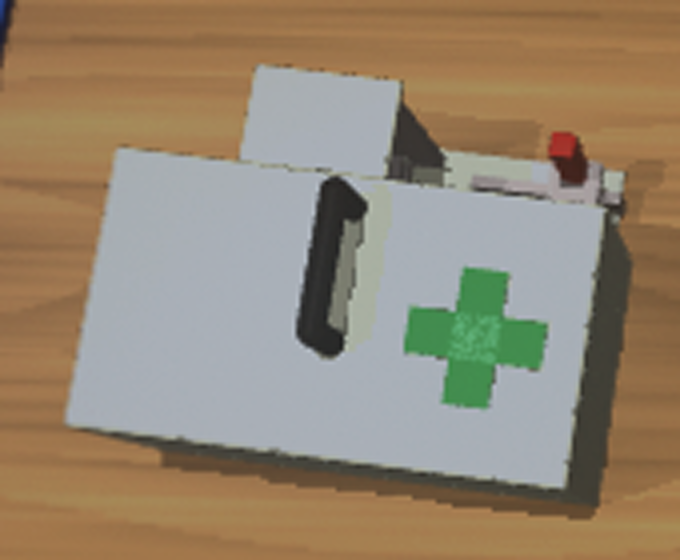

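The enlarged crop shows the shut white lid. In original pixels its corners are (124.5,187), (246.5,202), (236.8,272) and (111.5,256.5). The peak front corners are (159.5,166.3) and (195.5,170.5), and the knob top is (235.5,185.8).

```bash
python3 - <<'E'
from h import *
T=get_image('top');S=get_image('scene')
L=[((124.5,187),(62.5,110,140)),((246.5,202),(62.5,-110,140)),((236.8,272),(-62.5,-110,140)),((111.5,256.5),(-62.5,110,140)),((159.5,166.3),(107,55,140)),((195.5,170.5),(107,-12,140)),((235.5,185.8),(94.5,-85,108))]
W=np.array([onz(T,p,q[2])[:2] for p,q in L]);B=np.array([q[:2] for _,q in L],float)
a,b=B-B.mean(0),W-W.mean(0);th=np.arctan2((a[:,0]*b[:,1]-a[:,1]*b[:,0]).sum(),(a*b).sum())
R=np.array([[np.cos(th),-np.sin(th)],[np.sin(th),np.cos(th)]]);o=W.mean(0)-R@B.mean(0)
print('yaw',th,'o',o);print(np.round(W-(B@R.T+o),1))
for n,q in dict(knob=(94.5,-85,108),handle=(17.5,0,175),tab=(90.5,30,128)).items():
    X=np.r_[R@q[:2]+o,q[2]];print(n,X.round(1),proj(T,X),proj(S,X))
E
```

```text
yaw -0.09347402248909255 o [515.36831054 183.23920563]
[[-0.3 -1.1]
 [-1.5  0.4]
 [ 0.7  0.1]
 [ 0.7 -1.1]
 [-0.1 -1.7]
 [-0.1  0.1]
 [ 0.7  3.2]]
knob [601.5  89.8 108. ] [[237.24144906 186.20024436]] [[332.50706089 211.57660047]]
handle [532.8 181.6 175. ] [[176.01807217 215.40844627]] [[349.88848171 152.00389048]]
tab [608.3 204.7 128. ] [[172.48510456 178.42011835]] [[377.24849962 184.16340105]]
```

Request:
jog_arm(deltas=[0,0,0,0,0,-0.095,0,0,0,0,0,0,-0.094,0,-39,-44.5,-3.5,0,0,0,0,-39,-44.5,-3.5,0,0,0,0,-39,-44.5,-3.5,0,0,0,0,-39,-44.5,-3.5,0,0,0,0,-39,-44.5,-3.5,0,0,0,0,-39,-44.5,-3.5,0,0,0,0,-39,-44.5,-3.5,0,0,0,0,-39,-44.5,-3.5,0,0,0,0], newtons=60)

```text
time_s: 1.55
position: [459.5, 238.8, 259.7]
tcp_rot: [3.141, 0.001, 3.048]
ft_force: [0.5, 1.3, 0.1]
gripper_width: 0.2
grip_force: 0.0
```

```bash
cat >> h.py <<'E'
TH,O=-0.0935,np.array([515.4,183.2])
def bx(p):
    c,s=np.cos(TH),np.sin(TH);d=np.array(p[:2])-O;return np.array([c*d[0]+s*d[1],-s*d[0]+c*d[1],p[2]])
def st():
    s=env.read_state();print('t',s['time_s'],'box',bx(s['position']).round(1),'rot',np.round(s['tcp_rot'],3),'F',np.round(s['ft_force'],1),'w',round(s['gripper_width'],1),'g',np.round(s['grip_force'],1))
E
python3 -c "from h import *;st()"
```

```text
t 1.55 box [-60.8  50.1 259.7] rot [3.141e+00 1.000e-03 3.048e+00] F [0.5 1.3 0.1] w 0.2 g 0.0
```

Request:
jog_arm(deltas=[-31,-35,0,0,0,0,0,-31,-35,0,0,0,0,0,-31,-35,0,0,0,0,0,-31,-35,0,0,0,0,0,-31,-35,0,0,0,0,0,0,0,44,0,0,0,0,0,0,44,0,0,0,0,0,0,44,0,0,0,0,0,0,44,0,0,0,0,0,0,0,0,0,0,0,0])

```text
validation failed for argument at $.de...
```

```bash
python3 - <<'E'
from h import *
st();d=get_image('scene');cv2.imwrite('pics/s2.png',cv2.resize(d['color'][100:260,260:440,::-1],None,fx=3.5,fy=3.5))
E
```

```text
t 1.55 box [-60.8  50.1 259.7] rot [3.141e+00 1.000e-03 3.048e+00] F [0.5 1.3 0.1] w 0.2 g 0.0
```

View pics/s2.png

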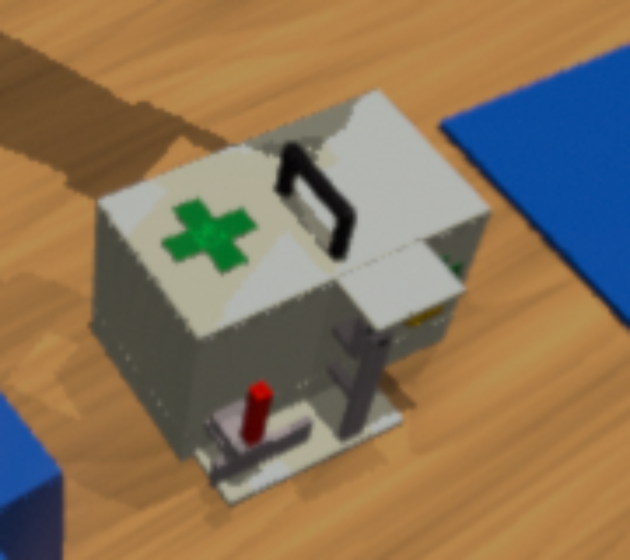

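The move was refused ("validation failed", text cut off). The clock and pose haven't changed, so nothing moved. The crop shows the box shut, with the knob at about (258,410) and the tab hidden under the peak. I'll resend the move, recounted to 70 numbers.

Request:
jog_arm(deltas=[-31,-35,0,0,0,0,0,-31,-35,0,0,0,0,0,-31,-35,0,0,0,0,0,-31,-35,0,0,0,0,0,-31,-35,0,0,0,0,0,0,0,44,0,0,0,0,0,0,44,0,0,0,0,0,0,44,0,0,0,0,0,0,44,0,0,0,0,0,0,0,0,0,0,0], newtons=60)

```text
time_s: 2.85
position: [593.1, 52.0, 78.8]
tcp_rot: [-3.141, -0.009, 3.048]
ft_force: [0.3, -0.0, 0.6]
gripper_width: -0.2
grip_force: 0.0
```

```bash
python3 -c "from h import *;st()"
```

```text
t 2.85 box [  89.6 -123.4   78.8] rot [-3.141 -0.009  3.048] F [ 0.3 -0.   0.6] w -0.2 g 0.0
```

Request:
jog_arm(deltas=[-4,0,-5,0,0,0,0,0,6,0,0,0,0,0,0,6,0,0,0,0,0,0,6,0,0,0,0,0,0,6,0,0,0,0,0,0,6,0,0,0,0,0,0,5,0,0,0,0,0,0,5,0,0,0,0,0,0,4,0,0,0,0,0,0,0,0,0,0,0,0])

```text
time_s: 4.1
position: [604.8, 95.6, 88.2]
tcp_rot: [3.141, 0.0, 3.048]
ft_force: [1.0, -0.6, 1.3]
gripper_width: 0.2
grip_force: 0.4
```

```bash
python3 - <<'E'
from h import *
st();d=get_image('scene');cv2.imwrite('pics/s3.png',cv2.resize(d['color'][100:260,260:440,::-1],None,fx=3.5,fy=3.5))
E
```

```text
t 4.1 box [ 97.2 -78.8  88.2] rot [3.141 0.    3.048] F [ 1.  -0.6  1.3] w 0.2 g 0.4
```

View pics/s3.png

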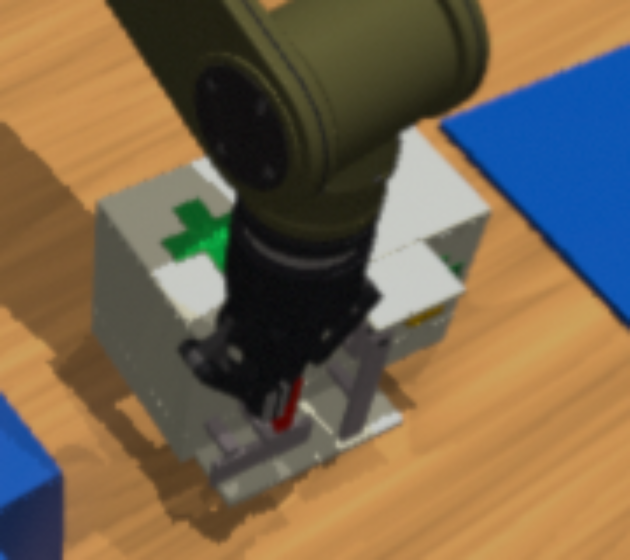

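The finger is touching the red knob, now at about (288,405). That is roughly 33 crop px, or 23 mm of travel, so it needs more.

Request:
jog_arm(deltas=[0,4,0,0,0,0,0,0,3,0,0,0,0,0,0,3,0,0,0,0,0,0,2,0,0,0,0,0,0,0,0,0,0,0,0,0,0,0,0,0,0,0,0,0,0,0,0,0,0,0,0,0,0,0,0,0,0,0,0,0,0,0,0,0,0,0,0,0,0,0])

```text
time_s: 5.4
position: [605.5, 105.4, 88.1]
tcp_rot: [-3.138, -0.001, 3.048]
ft_force: [-1.6, -8.4, 0.1]
gripper_width: -0.5
grip_force: 4.4
```

```bash
python3 -c "from h import *;st()"
```

```text
t 5.4 box [ 97.  -69.1  88.1] rot [-3.138e+00 -1.000e-03  3.048e+00] F [-1.6 -8.4  0.1] w -0.5 g 4.4
```

Request:
jog_arm(deltas=[0,-20,0,0,0,0,0,0,0,-57,0,0,0,0,0,0,-57,0,0,0,0,0,0,-57,0,0,0,70,40,44.5,0,0,0,0,70,40,44.5,0,0,0,0,70,0,0,0,0,0,0,70,0,0,35,0,0,0,70,0,0,35,0,0,0,70,0,0,0,0,0,0,70])

```text
time_s: 6.65
position: [530.7, 182.2, 185.6]
tcp_rot: [-3.14, -0.007, 3.047]
ft_force: [0.4, -1.0, 0.6]
gripper_width: 70.3
grip_force: 0.0
```

```bash
python3 - <<'E'
from h import *
st();d=get_image('top');cv2.imwrite('pics/s4.png',cv2.resize(d['color'][130:290,95:275,::-1],None,fx=3.5,fy=3.5))
E
```

```text
t 6.65 box [ 15.4   0.4 185.6] rot [-3.14  -0.007  3.047] F [ 0.4 -1.   0.6] w 70.3 g 0.0
```

View pics/s4.png

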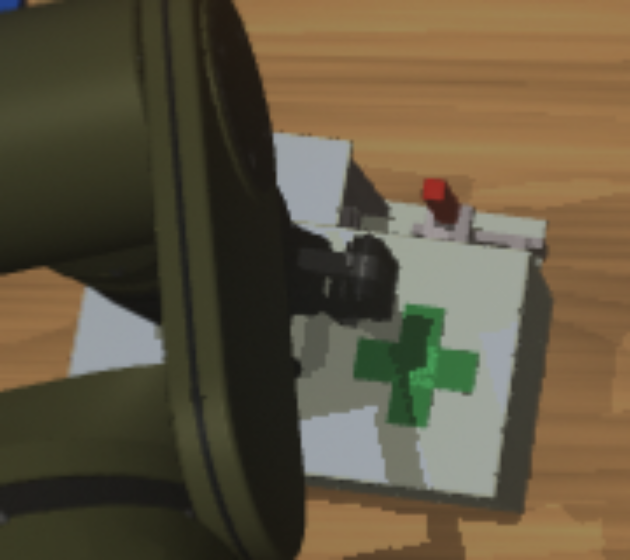

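The red knob top is now at (219,184) in full-image pixels, shifted about 16.5 px or 31 mm, so the bolt is open. The gripper straddles the handle.

Request:
jog_arm(deltas=[-1,0,15,0,0,0,70,-1,0,14,0,0,0,70,0,0,0,0,0,0,70,0,0,0,0,0,0,0,0,0,0,0,0,0,0,0,0,0,0,0,0,0,0,0,0,0,0,0,0,0,0,0,0,0,0,0,0,0,0,0,0,0,0,0,0,0,0,0,0,0], newtons=60)

```text
time_s: 7.95
position: [534.8, 182.6, 161.0]
tcp_rot: [-3.141, 0.001, 3.048]
ft_force: [-1.9, -5.3, 5.2]
gripper_width: 9.7
grip_force: 58.8
```

```bash
python3 -c "from h import *;st()
from math import *
for t in (0,.05,.1,.15,.2,.26,.3,.4,.5,.6,.7,.8,.9):print(t,round(-62.5+165.6*cos(1.0667+t),1),round(30+165.6*sin(1.0667+t),1))"
```

```text
t 7.95 box [ 19.4   1.2 161. ] rot [-3.141e+00  1.000e-03  3.048e+00] F [-1.9 -5.3  5.2] w 9.7 g 58.8
0 17.5 175.0
0.05 10.1 178.8
0.1 2.6 182.3
0.15 -5.1 185.3
0.2 -12.9 188.0
0.26 -22.5 190.7
0.3 -28.9 192.2
0.4 -45.3 194.7
0.5 -61.8 195.6
0.6 -78.4 194.8
0.7 -94.7 192.4
0.8 -110.8 188.4
0.9 -126.4 182.8
```

Request:
jog_arm(deltas=[3.7,0,-2,0,0,0,0,3.7,0,-1.8,0,0,0,0,3.7,0,-1.8,0,0,0,0,3.8,0,-1.7,0,0,0,0,7.7,0,-3,0,0,0,0,7.8,0,-2.7,0,0,0,0,4.8,0,-1.4,0,0,0,0,4.8,0,-1.3,0,0,0,0,0,0,0,0,0,0,0,0,0,0,0,0,0,0])

```text
time_s: 9.2
position: [494.6, 186.6, 175.3]
tcp_rot: [-3.141, -0.001, 3.048]
ft_force: [2.0, -4.5, -3.0]
gripper_width: 9.5
grip_force: 58.8
```

```bash
python3 - <<'E'
from h import *
st();d=get_image('scene');cv2.imwrite('pics/s5.png',cv2.resize(d['color'][80:240,260:440,::-1],None,fx=3.5,fy=3.5))
E
```

```text
t 9.2 box [-21.    1.4 175.3] rot [-3.141e+00 -1.000e-03  3.048e+00] F [ 2.  -4.5 -3. ] w 9.5 g 58.8
```

View pics/s5.png

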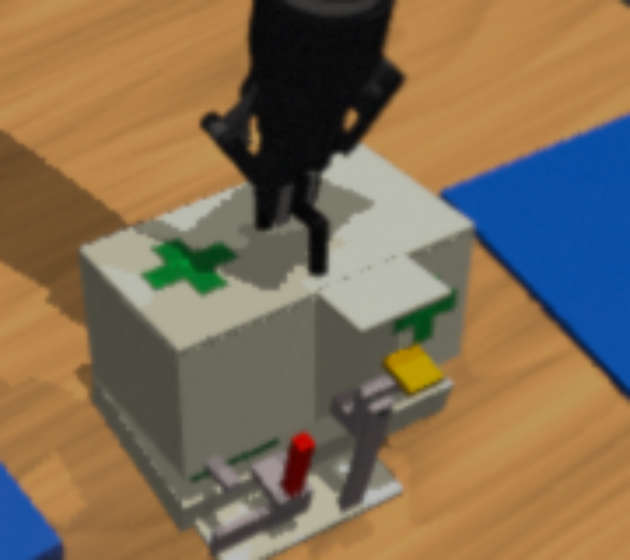

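The lid is ajar. The yellow tab is uncovered at crop (413,370), full-image (378,186), which matches the prediction of (377,184).

Request:
jog_arm(deltas=[0,0,0,0,0,0,50,0,0,0,0,0,0,50,0,0,0,0,0,0,50,0,0,-40,0,0,0,50,0,0,-40,0,0,0,50,-58,17,0,0,0,0,0,-57,17,0,0,0,0,0,0,0,0,0,0,0,0,0,0,45,0,0,0,0,0,0,45,0,0,0,0])

```text
time_s: 10.5
position: [612.6, 210.3, 166.3]
tcp_rot: [3.14, 0.002, 3.048]
ft_force: [-0.3, 1.0, -0.5]
gripper_width: -0.3
grip_force: 0.0
```

```bash
python3 -c "from h import *;st()"
```

```text
t 10.5 box [ 94.2  36.1 166.3] rot [3.140e+00 2.000e-03 3.048e+00] F [-0.3  1.  -0.5] w -0.3 g 0.0
```

Request:
jog_arm(deltas=[0,0,12,0,0,0,0,0,0,12,0,0,0,0,0,0,8,0,0,0,0,0,0,4,0,0,0,0,0,0,3,0,0,0,0,0,0,3,0,0,0,0,0,0,2,0,0,0,0,0,0,1,0,0,0,0,0,0,0,0,0,0,0,0,0,0,0,0,0,0])

```text
time_s: 11.75
position: [612.9, 210.0, 121.3]
tcp_rot: [3.141, 0.001, 3.048]
ft_force: [1.6, 3.7, 2.7]
gripper_width: 0.2
grip_force: 1.9
```

```bash
python3 -c "from h import *;st()"
```

```text
t 11.75 box [ 94.5  35.8 121.3] rot [3.141e+00 1.000e-03 3.048e+00] F [1.6 3.7 2.7] w 0.2 g 1.9
```

Request:
jog_arm(deltas=[0,0,2,0,0,0,0,0,0,1,0,0,0,0,0,0,1,0,0,0,0,0,0,1,0,0,0,0,0,0,0,0,0,0,0,0,0,0,0,0,0,0,0,0,0,0,0,0,0,0,0,0,0,0,0,0,0,0,0,0,0,0,0,0,0,0,0,0,0,0])

```text
time_s: 13.0
position: [612.3, 209.8, 115.9]
tcp_rot: [-3.141, -0.0, 3.048]
ft_force: [1.2, 2.7, 1.5]
gripper_width: 0.1
grip_force: 1.3
```

```bash
python3 - <<'E'
from h import *
st();d=get_image('scene');cv2.imwrite('pics/s6.png',cv2.resize(d['color'][80:240,260:440,::-1],None,fx=3.5,fy=3.5))
E
```

```text
t 13.0 box [ 94.   35.5 115.9] rot [-3.141 -0.     3.048] F [1.2 2.7 1.5] w 0.1 g 1.3
```

View pics/s6.png

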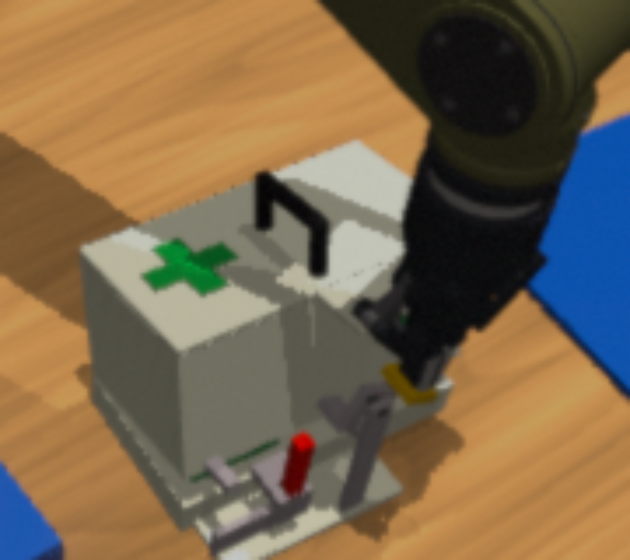

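The tab is visibly tilted down under the fingertips at (410,385). I'll press 2 mm more, then retreat.

Request:
jog_arm(deltas=[0,0,1,0,0,0,0,0,0,1,0,0,0,0,0,0,0,0,0,0,0,0,0,0,0,0,0,0,0,0,-45,0,0,0,0,0,0,-45,0,0,0,0,0,0,-45,0,0,0,0,58,-17,0,0,0,0,50,57,-17,0,0,0,0,50,0,0,0,0,0,0,50])

```text
time_s: 14.3
position: [490.4, 185.5, 246.4]
tcp_rot: [-3.139, -0.004, 3.048]
ft_force: [0.5, -0.6, 0.0]
gripper_width: 50.0
grip_force: 0.0
```

```bash
python3 - <<'E'
from h import *
st();d=get_image('scene');cv2.imwrite('pics/s7.png',cv2.resize(d['color'][80:240,260:440,::-1],None,fx=3.5,fy=3.5))
E
```

```text
t 14.3 box [-2.510e+01 -1.000e-01  2.464e+02] rot [-3.139 -0.004  3.048] F [ 0.5 -0.6  0. ] w 50.0 g 0.0
```

View pics/s7.png

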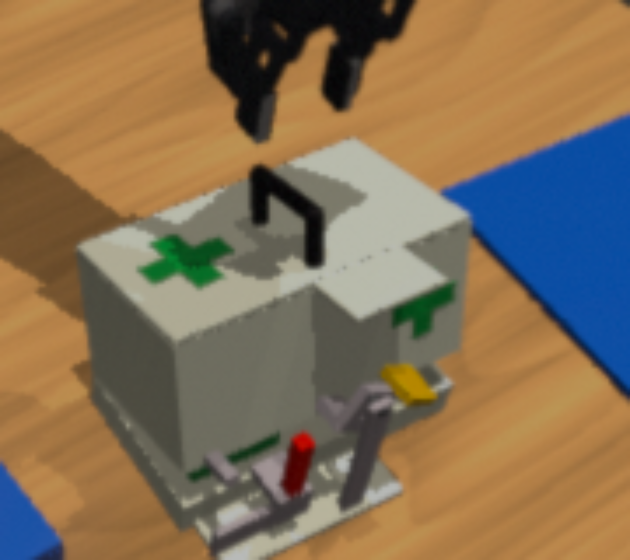

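The tab stays down, tilted at (408,385), and the lid is still ajar. Next I re-grip the handle.

Request:
jog_arm(deltas=[2,1,36,0,0,0,50,0,0,25,0,0,0,50,0,0,10,0,0,0,50,0,0,0,0,0,0,50,0,0,0,0,0,0,0,0,0,0,0,0,0,0,0,0,0,0,0,0,0,0,0,0,0,0,0,0,0,0,0,0,0,0,0,0,0,0,0,0,0,0], newtons=60)

```text
time_s: 15.6
position: [493.8, 186.7, 179.5]
tcp_rot: [-3.139, 0.003, 3.048]
ft_force: [-0.2, -6.9, 2.4]
gripper_width: 10.0
grip_force: 58.5
```

```bash
python3 -c "from h import *;st()"
```

```text
t 15.6 box [-21.8   1.4 179.5] rot [-3.139e+00  3.000e-03  3.048e+00] F [-0.2 -6.9  2.4] w 10.0 g 58.5
```

Request:
jog_arm(deltas=[11.4,0,-2,0,0,0,0,11.5,0,-1.2,0,0,0,0,11.6,0,-0.5,0,0,0,0,11.6,0,0.4,0,0,0,0,11.5,0,1.2,0,0,0,0,11.4,0,1.9,0,0,0,0,11.3,0,2.8,0,0,0,0,11.1,0,3.5,0,0,0,0,0,0,0,0,0,0,0,0,0,0,0,0,0,0])

```text
time_s: 16.85
position: [403.1, 195.7, 176.1]
tcp_rot: [-3.14, 0.004, 3.048]
ft_force: [-6.6, -8.3, 14.9]
gripper_width: 9.1
grip_force: 58.9
```

```bash
python3 - <<'E'
from h import *
st();d=get_image('scene');cv2.imwrite('pics/s8.png',cv2.resize(d['color'][60:240,250:450,::-1],None,fx=3,fy=3))
E
```

```text
t 16.85 box [-113.     2.   176.1] rot [-3.14   0.004  3.048] F [-6.6 -8.3 14.9] w 9.1 g 58.9
```

View pics/s8.png

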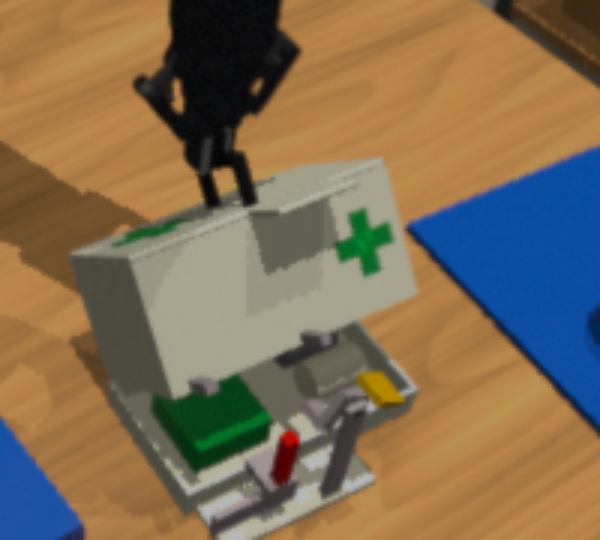

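The lid stands well open, about 0.8 rad, with the contents visible. Now I let go and retreat.

Request:
jog_arm(deltas=[0,0,0,0,0,0,60,0,0,0,0,0,0,60,0,0,0,0,0,0,60,0,0,0,0,0,0,60,0,0,-20,0,0,0,60,0,0,-35,0,0,0,60,0,0,-40,0,0,0,60,0,0,-40,0,0,0,60,0,0,0,0,0,0,60,0,0,0,0,0,0,60])

```text
time_s: 18.15
position: [401.6, 196.6, 306.0]
tcp_rot: [-3.141, -0.001, 3.048]
ft_force: [0.1, 0.0, -0.3]
gripper_width: 59.8
grip_force: 0.0
```

```bash
python3 - <<'E'
from h import *
st();d=get_image('scene');cv2.imwrite('pics/s9.png',cv2.resize(d['color'][60:340,140:450,::-1],None,fx=2,fy=2))
E
```

```text
t 18.15 box [-114.5    2.7  306. ] rot [-3.141e+00 -1.000e-03  3.048e+00] F [ 0.1  0.  -0.3] w 59.8 g 0.0
```

View pics/s9.png

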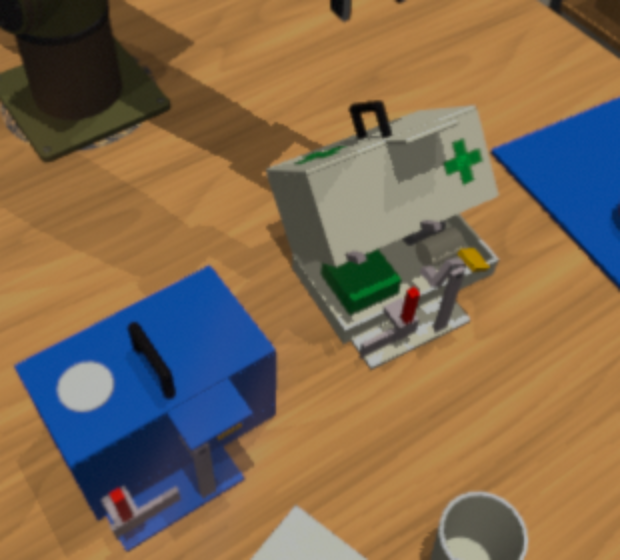

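The lid stays open at (385,170) with the handle free at (370,118). The blue box is shut, and the arm is touching nothing.

```bash
python3 -c "from plant import ticket;print(ticket.finish_job())"
```

```text
the job is handed in; nothing more can be done
None
```

The job is handed in at about 18 s: bolt slid open, lid lifted ajar, yellow tab pressed, lid raised to about 0.8 rad and let go, with the blue box untouched; the hand-in returned no verdict.

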